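# Clamp a model plate in the pressing fixture, release it, tip it out and lay it in the tray

## Robot

A 6-joint arm with a two-finger parallel gripper is mounted at the origin on the work surface. World frame = base frame: x ahead of the robot, y to its left, z up, the work surface at z = 0. Lengths are in m, angles in rad, forces in N, time in s.
With the tool pointing down it reaches from about 0.35 to 0.975 m from the base axis. Payload 4.9 kg.
Tool frame: the origin (TCP) lies at the very end of the fingers, on their centre line; the grasp point (between the pads) lies 19 mm behind it (manip.grasp_offset is the distance from the TCP to the grasp point, in m); z points along the fingers, y is the line along which they close (so a half turn about z gives the same grasp; the last joint's range is limited). The gripper opens to 85 mm and grips with 20 to 120 N. Pads are 22 mm wide; open, the fingers measure 114 mm over their backs; the gripper's body (76 mm by 85 mm) begins 54 mm behind the grasp point. The pads swing forward as they close: fully open they stand 13 mm farther back than shut.
Start: joints at [-1.357, 0.053, 1.613, -0, 1.476, -0.119], TCP at [0.204, -0.591, 0.231] pointing down, gripper open.
Joint ranges: [-3.01, 3.01], [-1.01, 2.22], [0.06, 2.58], [-1.02, 4.17], [0.09, 2.62], [-3.14, 3.14]. Speed limits (rad/s): [2.57, 2.57, 3.14, 3.14, 3.14, 3.14].

## Interface

Orientations are given as a unit quaternion [w, x, y, z].
In Python, from plant import manip, eyes, job_done, models gives the robot as it stands.
- The arm moves only by the tool servo_tool, never from a script. Its argument "motion" is one flat list of numbers, 5 for each row, row after row: the opening, from -1 (shut) to 1 (fully open), then the shift along the tool's x, y, z normalised to -1 to 1, where 1 is 120 mm, then the turn about the tool's z normalised to -1 to 1, where 1 is 45 degrees. A call has 1 to 5 rows; each row is the pose to reach, as a shift and turn from the pose commanded when the call began, along the tool's axes at that moment; what a row does not reach only later rows make up. A row lasts 1/8 s, in which the tool goes at most 62.5 mm and 10.7 degrees, less where a joint would pass 70% of its speed; a pose out of reach is approached as far as the arm can. A call with a number of a shift or a turn outside -1 to 1 is refused whole. A call with a gripper value outside its range is refused whole. The fingers move at their own pace and stop on an object; the grip force is fixed at half the most. Time passes only in rows, so rows that repeat a pose let the fingers close. It gives the time, the measured TCP pose, the force, the opening and the grip force at its end, in the units of the state.
- manip.state(): the state, without advancing time (a new reading comes with each control period).
- eyes.grab_frame(name): name is "scene" or "top" or "wrist"; returns (picture, depth): 420x560x3 uint8, red, green, blue; 420x560 float32, m along the optical axis (not along the pixel's ray), 0 where there is no reading.
- eyes.camera_params(name): a dict with "fov_y" (degrees; the focal length in pixels is half the picture's height over the tangent of half this angle, whatever the lens; pixels are square), "cx", "cy" (the principal point, pixels), "D" ([k1, k2, p1, p2, k3] as OpenCV has them; the pictures are not rectified), "pose" (4x4, takes a point from camera to world coordinates); the wrist camera has in their place "T_tool_cam" (4x4, takes a point from camera to tool coordinates, whose origin is the TCP and whose axes are the flange's). Camera axes: x right, y up, looking along -z (the intrinsics and any distortion apply to the point x, -y, -z); pixel columns grow to the right and rows downward; lengths in m; the calibration is good to about 2 mm. A picture is of the moment at which its call begins: read the wrist's pose just before it. camera_params takes no time and is no camera call.
- job_done(): hands the job in; it is judged then, once.
Trained networks look in the newest picture that a camera, given by its name, has taken for a name from the list of things; names that differ only in an ending like _2 or _b are one class to them, and where a whole thing is asked for, a point or a joint stands for the part that bears it (a point fixed in the world has none). Each returns a list of dicts, best first, with "p" (0 to 1); they miss things now and then, are a little off and sometimes report something else, mostly with a low value. They report only what shows in the picture. A call takes as long as a camera call. They do not tell look-alikes from the thing itself.
- models.regions_of(camera, label): "mask" (420x560 bool, what is visible of it) and "pixel" ([column, row] in pixels, amid what is visible of it).
The state is a dict: "time": time; "joint_pos": joint angles; "joint_vel": joint speeds; "joint_efforts": joint torques, N m; "tool_pos": TCP position; "tool_rot": TCP orientation; "contact_force": force on the tool from outside, world axes, zero at the start; "ft_torque": the same for the moment, N m; "gripper_width": opening from 0.0 (shut) to 1.0 (fully open); "grasp_force": force on a finger pad.
Only numpy, scipy, OpenCV 4.12 (cv2) and the standard library are available. Lean on these libraries where they do the work, as an engineer would, in place of code of your own. Each camera call takes 0.05 s, during which the arm holds its last target. There are 200 camera calls.

## Task

Swing the red-handled toggle clamp over onto the plate in the sloped fixture, keep it clamped there for at least two seconds, then swing the clamp fully back. Press down the plate's green-striped end so that its other end tips up out of the nest and stays up, then lift the plate out and lay it gently, flat and right side up, inside the white tray. Leave the other things on the bench where they are.

Things in the scene. Friction and masses are not known exactly. Their poses are not given: they have to be found in the camera images.
- nest: Sloped nest with blue walls on a fixed stand. z (out of the nest) leans 30 deg from vertical towards the low front, which faces roughly the robot; x points up the slope, y level along the nest. Origin: on the pocket's floor, centre, 75 mm above the bench; the seated plate's origin and axes coincide with it. Block 110 (x) by 150 mm (y); pocket 63 by 102 mm. Wall tops at z = 24 mm, flush with the plate.
- tip_edge (a point): Edge in the pocket's floor (nest frame x 0, y -1, z 0 mm) about which the plate tips. The floor carries the plate only for y < -1 mm; beyond, it drops to z = -25.5 mm. The +y end wall is low (top at z = 8 mm). Pressing the plate's +y end tips it 30 deg until the low end lands; past about 14 deg it stays up by itself, else it falls back. Its -y end then stands up to 21 mm above the walls.
- plate: Loose tan plate, 60 (x, width) by 100 (y, length) by 24 mm (z), about 0.2 kg, seated in the nest at the start. Origin: centre of its underside; z towards its upper face (arch of pale dots). At its +y end the upper 16 mm are stepped back 12 mm: top face from y = -50 to +38 mm, lowest 8 mm from -50 to +50. Green stripe across the top at y = 24 to 38 mm. Once tipped, pinch the raised -y end across its width.
- clamp_arm (a joint): Angle of the toggle clamp's arm, rad. 0: fully back at its stop (so at the start); grows as it swings over; 2.1: shut, pad on the seated plate, arm parallel to the nest's top. An over-centre spring pushes it back to the stop below about 1.05 and shut above that (up to about 7 N at the handle; pad force about 10 N). A pinched handle turns in the jaws.
- clamp_hinge (a point): Point on the clamp's hinge axis in the arm's centre plane; in the nest's frame x = 78, y = -15, z = 54 mm; the axis is parallel to the nest's y. Its brackets reach up to z = 66 mm and span y -36 to 6, x 64 to 92 mm, lower ones and a spring strut up to x = 137 mm. The pad (22 mm across) sits 76 mm from the axis; its face is 30 mm below the arm's centre line.
- handle (a point): Centre of the clamp's red T-bar handle: round bar 13 mm thick, 92 mm long, parallel to the nest's y, across the arm's end, 118 mm from the hinge axis. The arm is 14 mm wide (y), 12 mm thick: each side of the bar is free from 7 to 46 mm from this point. At joint angle q, with a = 2.1 - q, it lies in the nest's frame at x = 78 - 118 cos a, y = -15, z = 54 + 118 sin a mm.
- tray: Fixed white open tray, 170 mm (x) by 150 mm (y) outside, walls 5 mm thick and 14 mm high, floor 5 mm thick. Origin: centre of its underside on the bench, z up. The plate may lie in it any way round.
- cast_a: Bystander: plaster tooth cast, 62 x 66 x 31 mm, origin under its centre, leave alone.
- cast_b: Bystander: another such plaster cast, nearer the robot, leave alone.
- mixing_bowl: Bystander: green bowl, 110 mm wide, 60 mm high, origin under its centre, leave alone.
- jar: Bystander: amber jar, 68 mm wide, 85 mm high, origin under its centre, leave alone.
- wax_spatula: Bystander: spatula lying on the bench, 170 mm long, leave alone.
- bench_brush: Bystander: brush lying on the bench, 170 mm long, leave alone.
- tool_cup: Bystander: steel cup, 72 mm wide, 90 mm high, origin under its centre, leave alone.
There are look-alikes about, which are no part of the job. Several things have the shape of the tray; the one meant has the colours described above. Of the things that look like the plate, the larger one is meant.

How it is judged:
By the outcome, as a careful person would: the job done as asked, in the order asked, and still so for the second after the job is handed in, with the robot touching nothing.
It also fails if it takes over 72 s, if anything falls off the work surface, if the arm or the gripper's body presses on something with over 40 N, if the wrist force passes 120 N, or if a joint passes its speed limit or range.

## Working session

There is one attempt and no reset: what is moved stays moved. The work goes in short steps, Python scripts to look and compute and a tool call to move; the robot and the scene stay as the last step left them, time stands still between calls to the robot, and variables do not carry over. Pictures are saved under pics/ and viewed, at most 10 in all, crops included, and the job is handed in when it is done.

Besides the shell and the picture viewer there is one more tool, called as name(argument=value, ...), one argument or row to a line, values as JSON. servo_tool: Moves the arm, as the interface text tells. Its arguments: {"type":"object","properties":{"motion":{"type":"array","items":{"type":"number","minimum":-1,"maximum":1}}},"required":["motion"]}

```bash
ls; mkdir -p pics
cat > h.py <<'E'
import numpy as np, cv2
from scipy.spatial.transform import Rotation as R
from plant import manip, eyes, job_done, models
def K(p):
    f=210/np.tan(np.radians(p["fov_y"]/2)); return np.array([[f,0,p["cx"]],[0,f,p["cy"]],[0,0,1]])
def pose(name,st=None):
    p=eyes.camera_params(name)
    if "pose" in p: return p,np.array(p["pose"])
    st=st or manip.state(); T=np.eye(4); q=st["tool_rot"]; T[:3,:3]=R.from_quat([q[1],q[2],q[3],q[0]]).as_matrix(); T[:3,3]=st["tool_pos"]
    return p,T@np.array(p["T_tool_cam"])
def to_world(name,px,d,st=None):
    p,T=pose(name,st); px=np.atleast_2d(np.float64(px)); d=np.ravel(d)
    u=cv2.undistortPoints(px[:,None],K(p),np.array(p["D"]))[:,0]
    c=np.c_[u[:,0]*d,-u[:,1]*d,-d]; return c@T[:3,:3].T+T[:3,3]
def to_px(name,X,st=None):
    p,T=pose(name,st); c=(np.atleast_2d(X)-T[:3,3])@T[:3,:3]; c=c*[1,-1,-1]
    return cv2.projectPoints(c,np.zeros(3),np.zeros(3),K(p),np.array(p["D"]))[0][:,0]
def cloud(name,dep,mask=None,st=None):
    m=dep>0 if mask is None else mask&(dep>0)
    r,c=np.nonzero(m); return to_world(name,np.c_[c,r],dep[r,c],st),np.c_[c,r]
E
python3 - <<'E'
from h import *
ims=[]
for n in("scene","top"):
    a,d=eyes.grab_frame(n); np.savez(n,a=a,d=d); ims.append(a)
    for l in("nest","plate","clamp_arm","tray","cast_a","mixing_bowl","jar","wax_spatula","bench_brush","tool_cup"):
        for r in models.regions_of(n,l):
            if r["p"]<.25: continue
            P,_=cloud(n,d,r["mask"]); 
            c=np.median(a[r["mask"]],0)
            print(n,l,round(r["p"],2),np.int0(r["pixel"]) if hasattr(np,'int0') else np.array(r["pixel"]).astype(int),r["mask"].sum(),np.round(np.median(P,0),3) if len(P) else '',c)
cv2.imwrite("pics/a.png",cv2.cvtColor(np.vstack(ims),cv2.COLOR_RGB2BGR)[:, :])
im=np.hstack(ims); cv2.imwrite("pics/a.png",cv2.cvtColor(cv2.resize(im,(800,300),interpolation=cv2.INTER_AREA),cv2.COLOR_RGB2BGR))
cv2.imwrite("pics/top.png",cv2.cvtColor(ims[1],cv2.COLOR_RGB2BGR)); cv2.imwrite("pics/scene.png",cv2.cvtColor(ims[0],cv2.COLOR_RGB2BGR))
print(manip.state())
for n in("scene","top","wrist"): print(n,eyes.camera_params(n))
E
```

```text
pics
scene nest 0.6 [350 225] 1847 [0.632 0.14  0.117] [76. 77. 85.]
scene plate 0.81 [337 216] 244 [0.575 0.16  0.097] [113.  113.   92.5]
scene plate 0.63 [313 268] 320 [0.603 0.    0.017] [119.  86.  68.]
scene clamp_arm 0.52 [354 183] 249 [0.63  0.156 0.249] [111.  84.  82.]
scene tray 0.84 [248 316] 3035 [ 0.565 -0.232  0.005] [138. 134. 129.]
scene tray 0.76 [267 196] 1373 [0.274 0.202 0.006] [194. 116.  63.]
scene tray 0.58 [139 262] 2195 [ 0.183 -0.312  0.006] [194. 127. 145.]
scene cast_a 0.67 [349 296] 530 [ 0.759 -0.021  0.02 ] [163. 159. 147.]
scene cast_a 0.6 [254 239] 356 [ 0.398 -0.018  0.021] [151.5 146.  136.5]
scene mixing_bowl 0.61 [218 351] 1635 [ 0.59  -0.384  0.029] [51. 97. 60.]
scene jar 0.88 [381 202] 354 [0.627 0.365 0.066] [136. 132. 122.]
scene wax_spatula 0.57 [202 275] 663 [ 0.356 -0.212  0.004] [160. 158. 160.]
scene bench_brush 0.69 [324 197] 261 [0.429 0.327 0.019] [127. 125. 121.]
scene tool_cup 0.84 [170 325] 1010 [ 0.454 -0.413  0.058] [107. 106. 107.]
top nest 0.91 [217 159] 1638 [0.615 0.163 0.116] [59. 79. 87.]
top plate 0.69 [220 175] 522 [0.57
[... 2403 characters left out ...]
5e-04],
       [-1.16713615e-03,  6.77030466e-02,  9.97704834e-01,
         1.39219806e+00],
       [ 0.00000000e+00,  0.00000000e+00,  0.00000000e+00,
         1.00000000e+00]])}
wrist {'fov_y': 63.59950880839229, 'cx': 273.0681144317401, 'cy': 204.54694114389227, 'D': array([-0.04056466,  0.        ,  0.        ,  0.        ,  0.        ]), 'T_tool_cam': array([[ 2.66794617e-04,  9.65765404e-01,  2.59416872e-01,
         6.52027600e-02],
       [ 9.99999830e-01, -3.92318113e-04,  4.32094832e-04,
        -4.16377460e-04],
       [ 5.19076177e-04,  2.59416712e-01, -9.65765344e-01,
        -1.41898747e-01],
       [ 0.00000000e+00,  0.00000000e+00,  0.00000000e+00,
         1.00000000e+00]])}
```

View pics/top.png

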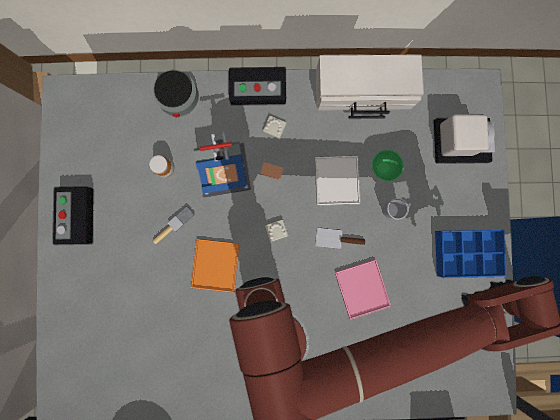

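View pics/scene.png

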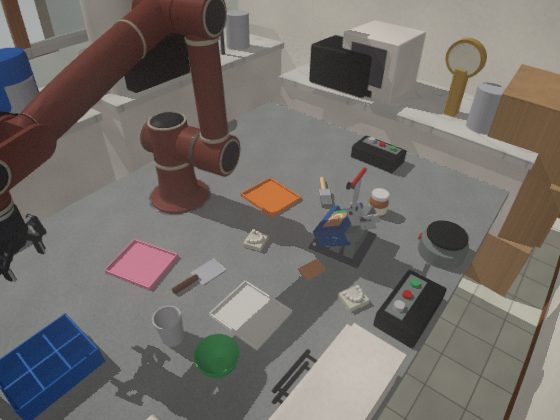

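Top view: nest and clamp at (217,160), plate with green stripe on its left end at (220,175), white tray at (338,180), and the casts, bowl, cup and jar as labelled. The possible mix-ups are a small brown plate at (270,167), an orange tray at (215,265) and a pink tray at (362,288). I choose the larger plate in the nest and the white tray.

The servo only allows a vertical tool turning about its own z. The nest leans 30°, so I'll first test in free space, reaching outward, what happens to the tilt at the edge of reach.

servo_tool(
  motion=[1,0,0.5,0,0,1,0,1,0,0],
)

```text
time: 1.35
tool_pos: [0.2437, -0.705, 0.2315]
tool_rot: [0.0, 0.986, 0.166, 0.0]
contact_force: [0.3, -1.0, 1.4]
gripper_width: 1.0
grasp_force: 0.0
```

servo_tool(
  motion=[1,0,0.5,0,0,1,0,1,0,0],
)

```text
time: 1.6
tool_pos: [0.2832, -0.8192, 0.2313]
tool_rot: [0.0, 0.986, 0.166, 0.0]
contact_force: [0.3, -1.3, 0.1]
gripper_width: 1.003
grasp_force: 0.0
```

servo_tool(
  motion=[1,0,0.5,0,0,1,0,1,0,0],
)

```text
time: 1.85
tool_pos: [0.3178, -0.9202, 0.2319]
tool_rot: [0.0, 0.986, 0.166, 0.0]
contact_force: [0.4, -1.6, 0.7]
gripper_width: 0.998
grasp_force: 0.0
```

servo_tool(
  motion=[1,0,0.5,0,0,1,0,1,0,0,1,0,1,0,0],
)

```text
time: 2.22
tool_pos: [0.333, -0.9642, 0.2062]
tool_rot: [0.017, 0.986, 0.166, 0.003]
contact_force: [-1.0, 0.3, -0.4]
gripper_width: 1.002
grasp_force: 0.0
```

servo_tool(
  motion=[1,0,1,0,0,1,0,1,0,0],
)

```text
time: 2.48
tool_pos: [0.3386, -0.9805, 0.2038]
tool_rot: [0.045, 0.985, 0.165, 0.007]
contact_force: [0.2, -1.1, 0.8]
gripper_width: 0.999
grasp_force: 0.0
```

servo_tool(
  motion=[1,0,0,0,0],
)

```text
time: 2.6
tool_pos: [0.3385, -0.9801, 0.2022]
tool_rot: [0.044, 0.985, 0.165, 0.007]
contact_force: [0.7, 1.0, 0.6]
gripper_width: 1.002
grasp_force: 0.0
```

servo_tool(
  motion=[1,0,1,-1,0,1,0,1,-1,0,1,0,1,-1,0],
)

```text
time: 2.98
tool_pos: [0.3357, -0.9718, 0.2816]
tool_rot: [0.067, 0.984, 0.165, 0.011]
contact_force: [-0.2, 0.8, -0.1]
gripper_width: 0.999
grasp_force: 0.0
```

servo_tool(
  motion=[1,0,-0.5,0,0,1,0,-1,0,0],
)

```text
time: 3.22
tool_pos: [0.3129, -0.9087, 0.2702]
tool_rot: [0.066, 0.984, 0.165, 0.011]
contact_force: [0.6, -1.0, 0.2]
gripper_width: 0.998
grasp_force: 0.0
```

servo_tool(
  motion=[1,0,-0.5,-0.07,0,1,0,-1,-0.14,0],
)

```text
time: 3.48
tool_pos: [0.2729, -0.7924, 0.2728]
tool_rot: [0.066, 0.984, 0.165, 0.011]
contact_force: [-0.2, -0.3, 1.2]
gripper_width: 0.996
grasp_force: 0.0
```

servo_tool(
  motion=[1,0,-0.5,-0.07,0,1,0,-1,-0.14,0],
)

```text
time: 3.72
tool_pos: [0.2334, -0.6781, 0.2741]
tool_rot: [0.066, 0.984, 0.165, 0.011]
contact_force: [-0.2, -0.5, 0.6]
gripper_width: 0.997
grasp_force: 0.0
```

servo_tool(
  motion=[1,0,-0.5,-0.07,0,1,0,-1,-0.14,0],
)

```text
time: 3.98
tool_pos: [0.1939, -0.5637, 0.2749]
tool_rot: [0.066, 0.984, 0.165, 0.011]
contact_force: [-0.5, 0.3, 0.8]
gripper_width: 1.003
grasp_force: 0.0
```

servo_tool(
  motion=[1,0,-0.5,-0.07,0,1,0,-1,-0.14,0],
)

```text
time: 4.22
tool_pos: [0.1543, -0.4492, 0.2756]
tool_rot: [0.066, 0.984, 0.165, 0.011]
contact_force: [-0.4, 0.8, 0.3]
gripper_width: 0.999
grasp_force: 0.0
```

servo_tool(
  motion=[1,0,-0.5,-0.07,0,1,0,-1,-0.14,0,1,0,-1,-0.14,0],
)

```text
time: 4.6
tool_pos: [0.1147, -0.3343, 0.2781]
tool_rot: [0.07, 0.984, 0.165, 0.01]
contact_force: [-0.4, -0.6, -0.2]
gripper_width: 0.999
grasp_force: 0.0
```

servo_tool(
  motion=[1,0,-0.5,-0.07,0,1,0,-1,-0.14,0,1,0,-1,-0.14,0],
)

```text
time: 4.97
tool_pos: [0.0922, -0.2709, 0.2849]
tool_rot: [0.047, 0.985, 0.165, 0.008]
contact_force: [0.3, 0.2, 0.5]
gripper_width: 0.997
grasp_force: 0.0
```

servo_tool(
  motion=[1,0,-1,-0.1,0,1,0,-1,-0.1,0,1,0,-1,-0.1,0],
)

```text
time: 5.35
tool_pos: [0.0866, -0.2558, 0.3019]
tool_rot: [0.024, 0.986, 0.166, 0.004]
contact_force: [0.4, 0.5, -0.7]
gripper_width: 1.001
grasp_force: 0.0
```

servo_tool(
  motion=[1,0,-1,-0.1,0,1,0,-1,-0.1,0,1,0,-1,-0.1,0],
)

```text
time: 5.72
tool_pos: [0.0796, -0.239, 0.3283]
tool_rot: [0.002, 0.986, 0.166, 0.001]
contact_force: [-0.2, 0.1, 0.1]
gripper_width: 1.002
grasp_force: 0.0
```

servo_tool(
  motion=[1,0.5,0.25,-0.15,0,1,1,0.5,-0.3,0],
)

```text
time: 5.98
tool_pos: [0.1991, -0.2551, 0.3606]
tool_rot: [0.002, 0.987, 0.163, 0.001]
contact_force: [-0.5, -1.4, 0.7]
gripper_width: 1.002
grasp_force: 0.0
```

servo_tool(
  motion=[1,0.5,0,-0.15,0,1,1,0,-0.3,0],
)

```text
time: 6.22
tool_pos: [0.3135, -0.2143, 0.3963]
tool_rot: [0.001, 0.986, 0.166, 0.001]
contact_force: [0.8, -1.2, -0.1]
gripper_width: 1.002
grasp_force: 0.0
```

servo_tool(
  motion=[1,0.4,-0.1,0,-0.2,1,0.8,-0.2,0,-0.4,1,1,-0.4,0,-0.6,1,1,-0.4,0,-0.8,1,1,-0.4,0,-1],
)

```text
time: 6.85
tool_pos: [0.4096, -0.13, 0.3956]
tool_rot: [0.001, 0.846, 0.533, 0.0]
contact_force: [0.1, -0.3, -0.0]
gripper_width: 0.993
grasp_force: 0.0
```

servo_tool(
  motion=[1,0.4,-0.1,0,-0.2,1,0.9,-0.25,0,-0.4,1,1,-0.25,0,-0.58],
)

```text
time: 7.22
tool_pos: [0.4349, -0.0065, 0.3957]
tool_rot: [0.001, 0.703, 0.712, 0.0]
contact_force: [0.2, 0.2, 0.4]
gripper_width: 0.998
grasp_force: 0.0
```

servo_tool(
  motion=[1,0.5,0.2,0,0,1,1,0.4,-0.2,0,1,1,0.4,-0.2,0],
)

```text
time: 7.6
tool_pos: [0.4831, 0.1136, 0.4203]
tool_rot: [0.002, 0.704, 0.71, 0.0]
contact_force: [-0.2, -0.9, -0.2]
gripper_width: 1.001
grasp_force: 0.0
```

servo_tool(
  motion=[1,0.45,0,0,0,1,0.45,0,0,0],
)

```text
time: 7.85
tool_pos: [0.4817, 0.1664, 0.4187]
tool_rot: [0.001, 0.705, 0.709, -0.001]
contact_force: [-0.5, -1.4, -0.2]
gripper_width: 1.0
grasp_force: 0.0
```

```bash
cat > look.py <<'E'
import sys; from h import *
st=manip.state(); a,d=eyes.grab_frame("wrist"); np.savez(sys.argv[1],a=a,d=d,p=st["tool_pos"],q=st["tool_rot"])
cv2.imwrite(f"pics/{sys.argv[1]}.png",cv2.cvtColor(a,cv2.COLOR_RGB2BGR)); print(st["time"],st["tool_pos"],st["tool_rot"])
E
python3 look.py w1
```

```text
7.85 [0.48174416 0.16636172 0.41867123] [ 9.34785984e-04  7.04775865e-01  7.09429146e-01 -6.26769397e-04]
```

View pics/w1.png

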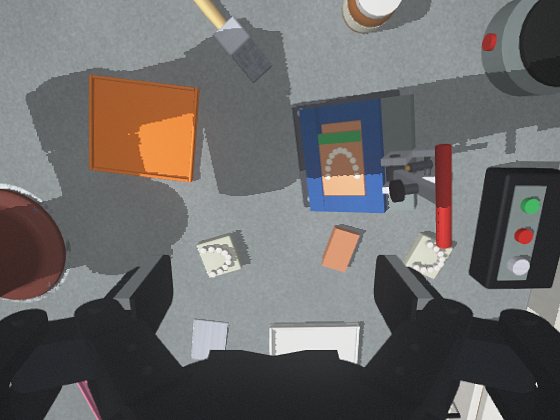

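The crop confirms my choice: the larger tan plate with the green stripe at (340,138) sits in the blue nest at (340,155). The small brown decoy is at (342,248) and the red bar runs from (443,145) to (443,245). Next I'll fit the nest pose from depth.

```bash
cat > fit.py <<'E'
from h import *
z=np.load("w1.npz"); a,d=z["a"],z["d"]; st=dict(tool_pos=z["p"],tool_rot=z["q"])
hsv=cv2.cvtColor(a,cv2.COLOR_RGB2HSV); box=np.zeros(d.shape,bool); box[85:220,285:400]=1
blue=box&(hsv[...,0]>100)&(hsv[...,0]<130)&(hsv[...,1]>110)
sel=np.zeros_like(box); sel[125:194,322:364]=1
tan=sel&(((hsv[...,0]<25)&(hsv[...,1]>40))|((hsv[...,0]>40)&(hsv[...,0]<90)))
P,px=cloud("wrist",d,blue|tan,st)
T,_=cloud("wrist",d,tan,st)
c=np.median(T,0); Q=T
for _ in range(5):
    c=Q.mean(0); n=np.linalg.svd(Q-c)[2][2]; n*=np.sign(n[2]); Q=P[abs((P-c)@n)<.003]
print("normal",n,"tilt",np.degrees(np.arccos(n[2])),"heading of lean",np.degrees(np.arctan2(n[1],n[0])), len(Q))
x=np.array([0,0,1])-n*n[2]; x/=np.linalg.norm(x); y=np.cross(n,x)
for nm,S in(("block",Q),("plate",T[abs((T-c)@n)<.004])):
    uv=np.c_[(S-c)@x,(S-c)@y].astype(np.float32)*1000
    uvq=uv[(np.abs(uv-np.median(uv,0))<90).all(1)]
    (cc,sz,ang)=cv2.minAreaRect(uvq); lo,hi=np.percentile(uvq,[1,99],0)
    print(nm,cc,sz,ang,"pct",lo,hi,"world ctr",c+x*cc[0]/1e3+y*cc[1]/1e3)
g=sel&(hsv[...,0]>40)&(hsv[...,0]<90)&(hsv[...,1]>80); G,_=cloud("wrist",d,g,st)
print("green",np.median(G,0),np.ptp(G,0))
red=((hsv[...,0]<6)|(hsv[...,0]>174))&(hsv[...,1]>150); red[:,:425]=0;red[:,460:]=0; red[:130]=0; red[255:]=0
Rr,_=cloud("wrist",d,red,st); Rr=Rr[Rr[:,2]>.2]; m=Rr.mean(0); v=np.linalg.svd(Rr-m)[2][0]
print("bar mid",(np.percentile(Rr,1,0)+np.percentile(Rr,99,0))/2,m,"dir",v*np.sign(v[1]),"angle",np.degrees(np.arctan2(v[1],v[0])),"len",np.ptp((Rr-m)@v))
for nm in("scene","top"):
    e=np.load(nm+".npz"); # bar in the fixed cameras
    h=cv2.cvtColor(e["a"],cv2.COLOR_RGB2HSV); rm=((h[...,0]<6)|(h[...,0]>174))&(h[...,1]>130)
    X,_=cloud(nm,e["d"],rm); k=(np.linalg.norm(X-m,axis=1)<.09); X=X[k]; print(nm,"bar",X.mean(0),(X.min(0)+X.max(0))/2,k.sum())
    q=e["a"];
E
python3 fit.py
```

```text
normal [-0.49548454 -0.07481517  0.86538879] tilt 30.072870055003666 heading of lean -171.41354666180987 6419
block (-4.106815338134766, 6.197044372558594) (149.60552978515625, 110.35308837890625) 89.75005340576172 pct [-57.92123489 -66.72660309] [50.1989003  78.61047958] world ctr [0.57441749 0.17063409 0.09516721]
plate (-4.508405685424805, 2.01409912109375) (86.96617126464844, 62.022369384765625) 88.61138916015625 pct [-33.64502148 -40.41424255] [25.21537632 44.22750854] world ctr [0.57469838 0.16644614 0.09496597]
green [0.57285961 0.20208998 0.09748941] [0.04680789 0.0181951  0.02848193]
bar mid [0.62700227 0.16457256 0.28089785] [0.62631906 0.16613202 0.28233458] dir [-0.1400339   0.99014386 -0.00237753] angle -81.95016917095606 len 0.09074128168794426
scene bar [0.63128821 0.15225055 0.28463256] [0.62973259 0.15803041 0.28235155] 75
top bar [0.62716821 0.16167599 0.28447129] [0.61879643 0.16252709 0.26965747] 129
```

Run:
```python
from h import *
for nm in("scene","top"):
    e=np.load(nm+".npz"); X,_=cloud(nm,e["d"])
    for lo in(.05,.15,.3,.5):
        k=(X[:,2]>lo)&(X[:,0]>.7)&(X[:,0]<1.6)&(abs(X[:,1]-.14)<.3)
        if k.sum(): print(nm,lo,k.sum(),X[k].min(0).round(2),X[k].max(0).round(2))
```

```text
scene 0.05 3948 [ 0.7  -0.16  0.05] [0.96 0.4  0.16]
scene 0.15 8 [0.7  0.15 0.15] [0.7  0.16 0.16]
top 0.05 3270 [ 0.7  -0.16  0.05] [0.96 0.41 0.16]
top 0.15 3 [0.7  0.15 0.15] [0.71 0.16 0.16]
```

servo_tool(
  motion=[1,-0.3,0.25,0,-0.178,1,-0.68,0.5,0,-0.178],
)

```text
time: 8.15
tool_pos: [0.5427, 0.0813, 0.4199]
tool_rot: [0.002, 0.654, 0.756, -0.0]
contact_force: [-0.7, 0.2, -1.3]
gripper_width: 1.0
grasp_force: 0.0
```

servo_tool(
  motion=[1,0,0.5,0,0,1,0,1,0,0],
)

```text
time: 8.4
tool_pos: [0.6626, 0.0971, 0.4204]
tool_rot: [0.002, 0.656, 0.754, -0.0]
contact_force: [0.2, -0.0, 1.6]
gripper_width: 1.002
grasp_force: 0.0
```

servo_tool(
  motion=[1,0,0.5,-0.1,0,1,0,1,-0.2,0],
)

```text
time: 8.65
tool_pos: [0.7815, 0.1148, 0.4442]
tool_rot: [0.002, 0.656, 0.755, -0.001]
contact_force: [0.9, 0.8, 1.4]
gripper_width: 0.999
grasp_force: 0.0
```

servo_tool(
  motion=[1,0,0.5,-0.25,0,1,0,1,-0.5,0,1,0,1,-0.5,0,1,0,1,-0.5,0],
)

```text
time: 9.15
tool_pos: [0.8878, 0.1297, 0.4793]
tool_rot: [-0.003, 0.656, 0.755, -0.004]
contact_force: [1.6, 0.4, -1.6]
gripper_width: 1.001
grasp_force: 0.0
```

servo_tool(
  motion=[1,0,1,-0.5,0,1,0,1,-0.5,0,1,0,1,-0.5,0,1,0,1,-0.5,0],
)

```text
time: 9.65
tool_pos: [0.8971, 0.134, 0.4958]
tool_rot: [0.019, 0.655, 0.756, 0.02]
contact_force: [0.1, 0.4, 0.2]
gripper_width: 1.002
grasp_force: 0.0
```

servo_tool(
  motion=[1,0,1,0,0,1,0,1,0,0,1,0,1,0,0,1,0,1,0,0],
)

```text
time: 10.15
tool_pos: [0.9318, 0.1385, 0.4546]
tool_rot: [0.032, 0.654, 0.755, 0.035]
contact_force: [-1.0, 0.6, -0.8]
gripper_width: 1.001
grasp_force: 0.0
```

servo_tool(
  motion=[1,0,1,-1,0,1,0,1,-1,0,1,0,1,-1,0,1,0,1,-1,0],
)

```text
time: 10.65
tool_pos: [0.9165, 0.1359, 0.5043]
tool_rot: [0.046, 0.653, 0.754, 0.052]
contact_force: [0.4, 0.1, -0.7]
gripper_width: 1.005
grasp_force: 0.0
```

servo_tool(
  motion=[1,0,1,1,0,1,0,1,1,0,1,0,1,1,0],
)

```text
time: 11.02
tool_pos: [0.9906, 0.1461, 0.3777]
tool_rot: [0.056, 0.652, 0.753, 0.063]
contact_force: [-0.1, 0.3, -0.2]
gripper_width: 1.0
grasp_force: 0.0
```

servo_tool(
  motion=[1,0,1,-0.3,0,1,0,1,-0.3,0,1,0,1,-0.3,0,1,0,1,-0.3,0,1,0,1,-0.3,0],
)

```text
time: 11.65
tool_pos: [0.9987, 0.147, 0.3927]
tool_rot: [0.072, 0.651, 0.751, 0.082]
contact_force: [0.5, -0.1, -0.1]
gripper_width: 1.001
grasp_force: 0.0
```

servo_tool(
  motion=[1,0,1,0,0,1,0,1,0,0],
)

```text
time: 11.9
tool_pos: [1.0173, 0.1494, 0.3791]
tool_rot: [0.086, 0.649, 0.749, 0.098]
contact_force: [-0.8, 0.6, -0.2]
gripper_width: 0.999
grasp_force: 0.0
```

servo_tool(
  motion=[1,0,1,-1,0,1,0,1,-1,0],
)

```text
time: 12.15
tool_pos: [1.0004, 0.147, 0.4433]
tool_rot: [0.1, 0.647, 0.747, 0.114]
contact_force: [-0.8, -0.2, 0.2]
gripper_width: 1.002
grasp_force: 0.0
```

servo_tool(
  motion=[1,0,1,0,0],
)

```text
time: 12.28
tool_pos: [1.0135, 0.1489, 0.4435]
tool_rot: [0.114, 0.645, 0.745, 0.13]
contact_force: [-0.9, -0.7, 0.3]
gripper_width: 1.002
grasp_force: 0.0
```

servo_tool(
  motion=[1,0,1,-0.5,0],
)

```text
time: 12.4
tool_pos: [1.0148, 0.1487, 0.4567]
tool_rot: [0.122, 0.643, 0.743, 0.14]
contact_force: [-1.1, 0.3, -0.7]
gripper_width: 1.001
grasp_force: 0.0
```

servo_tool(
  motion=[1,0,1,0,0],
)

```text
time: 12.52
tool_pos: [1.026, 0.1504, 0.4627]
tool_rot: [0.137, 0.64, 0.739, 0.156]
contact_force: [-0.9, 0.6, 0.0]
gripper_width: 0.997
grasp_force: 0.0
```

servo_tool(
  motion=[1,0,1,-0.5,0],
)

```text
time: 12.65
tool_pos: [1.025, 0.15, 0.4806]
tool_rot: [0.145, 0.639, 0.737, 0.167]
contact_force: [0.8, -0.8, -1.1]
gripper_width: 1.0
grasp_force: 0.0
```

servo_tool(
  motion=[1,0,0,0,0],
)

```text
time: 12.78
tool_pos: [1.0238, 0.15, 0.4868]
tool_rot: [0.147, 0.638, 0.737, 0.169]
contact_force: [-0.2, 0.4, 0.0]
gripper_width: 1.001
grasp_force: 0.0
```

servo_tool(
  motion=[1,0,1,0,0],
)

```text
time: 12.9
tool_pos: [1.0353, 0.1515, 0.4864]
tool_rot: [0.159, 0.635, 0.734, 0.182]
contact_force: [0.6, 0.3, 0.1]
gripper_width: 0.999
grasp_force: 0.0
```

servo_tool(
  motion=[1,0,1,0,0],
)

```text
time: 13.02
tool_pos: [1.0453, 0.1528, 0.4895]
tool_rot: [0.17, 0.632, 0.73, 0.196]
contact_force: [0.6, -0.4, -1.7]
gripper_width: 1.0
grasp_force: 0.0
```

servo_tool(
  motion=[1,0,-0.5,-0.2,0,1,0,-1,-0.4,0],
)

```text
time: 13.28
tool_pos: [0.9746, 0.1417, 0.4819]
tool_rot: [0.171, 0.632, 0.73, 0.196]
contact_force: [1.5, -0.4, 1.8]
gripper_width: 1.001
grasp_force: 0.0
```

```bash
cat > n.py <<'E'
from h import *
# nest frame: 8.4 deg yaw, 30 deg lean
yaw=np.radians(8.4); c,s=np.cos(yaw),np.sin(yaw); c3,s3=np.cos(np.pi/6),.5
N=np.array([[c*c3,-s,-c*s3],[s*c3,c,-s*s3],[s3,0,c3]]); O=np.array([.5863,.1724,.0750])
def w2n(p): return (np.asarray(p)-O)@N*1000
def n2w(p): return O+N@(np.asarray(p,float)/1000)
def tool():
    st=manip.state(); q=st["tool_rot"]; return st,R.from_quat([q[1],q[2],q[3],q[0]]).as_matrix(),np.array(st["tool_pos"])
def need(target_nest):
    st,M,p=tool(); d=M.T@(n2w(target_nest)-p)*1000
    print("t",st["time"],"tcp nest",w2n(p).round(1),"axes in nest x/y/z rows:\n",(N.T@M).T.round(3),"\nshift mm",d.round(1),"units",(d/120).round(3))
def handle(q,dy=0,tip=0): a=2.1-q; return [78-118*np.cos(a),-15+dy,54+118*np.sin(a)-tip]
E
python3 -c "
from n import *
need(handle(0,-27,-60)); print(n2w(handle(0)),manip.state()['joint_pos'])"
```

```text
t 13.275 tcp nest [532.2 -87.1 162.5] axes in nest x/y/z rows:
 [[ 0.002  1.    -0.003]
 [ 1.    -0.002  0.002]
 [ 0.002 -0.003 -1.   ]] 
shift mm [  44.  -394.7  -54.2] units [ 0.367 -3.289 -0.452]
[0.6292605  0.16358119 0.27876352] [ 0.05699215  0.59318535  0.60631537  0.0425209   1.41832828 -0.08157061]
```

servo_tool(
  motion=[1,0.2,-0.5,-0.22,0,1,0.4,-1,-0.45,0],
)

```text
time: 13.52
tool_pos: [0.8506, 0.1676, 0.4739]
tool_rot: [0.171, 0.632, 0.73, 0.197]
contact_force: [0.9, 0.0, 0.7]
gripper_width: 1.002
grasp_force: 0.0
```

servo_tool(
  motion=[1,0.2,-0.5,0,0,1,0.42,-1,0,0],
)

```text
time: 13.78
tool_pos: [0.7454, 0.2016, 0.4168]
tool_rot: [0.172, 0.632, 0.73, 0.198]
contact_force: [0.7, 0.5, 0.1]
gripper_width: 0.998
grasp_force: 0.0
```

servo_tool(
  motion=[1,0,-0.5,0,0,1,0,-1,0,0,1,0,-1,0,0],
)

```text
time: 14.15
tool_pos: [0.6393, 0.1861, 0.3477]
tool_rot: [0.167, 0.633, 0.731, 0.192]
contact_force: [-0.5, -0.1, -0.3]
gripper_width: 1.0
grasp_force: 0.0
```

```bash
python3 look.py w2
python3 - <<'E'
from n import *
need(handle(0,27,19))
z=np.load("w2.npz"); a,d=z["a"],z["d"]; st=dict(tool_pos=z["p"],tool_rot=z["q"]); hsv=cv2.cvtColor(a,cv2.COLOR_RGB2HSV)
red=((hsv[...,0]<6)|(hsv[...,0]>174))&(hsv[...,1]>150); X,px=cloud("wrist",d,red,st); n=w2n(X); k=(n[:,2]>135)&(n[:,2]<175)&(abs(n[:,1]+15)<60)
print(k.sum(),np.percentile(n[k],[2,50,98],0).round(1))
E
```

```text
14.15 [0.63928686 0.18610874 0.34769965] [0.16718687 0.63265517 0.73129526 0.19236224]
t 14.2 tcp nest [188.7   5.6 211.6] axes in nest x/y/z rows:
 [[ 0.002  1.    -0.002]
 [ 1.    -0.002 -0.001]
 [-0.001 -0.002 -1.   ]] 
shift mm [  6.5 -51.1  74.7] units [ 0.054 -0.425  0.623]
2572 [[132.2 -57.5 157.2]
 [138.2  -8.8 160.8]
 [143.2  30.5 162.4]]
```

servo_tool(
  motion=[1,0.05,-0.425,0,0,1,0.05,-0.425,0.3,0,1,0.05,-0.425,0.62,0,1,0.05,-0.425,0.62,0],
)

```text
time: 14.7
tool_pos: [0.6377, 0.1911, 0.2627]
tool_rot: [0.169, 0.633, 0.73, 0.195]
contact_force: [-0.1, -0.7, -0.2]
gripper_width: 1.003
grasp_force: 0.0
```

servo_tool(
  motion=[-1,0,0,0,0,-1,0,0,0,0,-1,0,0,0,0,-1,0,0,0,0],
)

```text
time: 15.2
tool_pos: [0.6353, 0.1911, 0.2623]
tool_rot: [0.169, 0.633, 0.73, 0.194]
contact_force: [-21.6, -3.7, 1.5]
gripper_width: 0.142
grasp_force: 12.7
```

```bash
python3 -c "
from n import *
need(handle(0,27,19)); s=manip.state(); print(s['gripper_width'],s['grasp_force'],s['contact_force'])"
```

```text
t 15.2 tcp nest [138.   11.4 136.6] axes in nest x/y/z rows:
 [[ 0.002  1.    -0.002]
 [ 1.    -0.002 -0.003]
 [-0.003 -0.002 -1.   ]] 
shift mm [ 0.6 -0.4 -0.2] units [ 0.005 -0.003 -0.002]
0.141866158518425 12.714180797338486 [-21.64106889  -3.70089091   1.49679433]
```

servo_tool(
  motion=[-1,0,-0.156,-0.073,0,-1,0,-0.322,-0.118,0,-1,0,-0.493,-0.134,0,-1,0,-0.664,-0.12,0],
)

```text
time: 15.7
tool_pos: [0.5648, 0.1809, 0.2436]
tool_rot: [0.175, 0.631, 0.728, 0.202]
contact_force: [-1.9, -0.7, 17.4]
gripper_width: 0.126
grasp_force: 58.8
```

servo_tool(
  motion=[-1,0,-0.166,0.044,0,-1,0,-0.322,0.116,0,-1,0,-0.463,0.214,0,-1,0,-0.584,0.336,0],
)

```text
time: 16.2
tool_pos: [0.52, 0.1744, 0.1656]
tool_rot: [0.17, 0.632, 0.73, 0.196]
contact_force: [2.8, 0.0, -0.8]
gripper_width: 0.126
grasp_force: 65.0
```

servo_tool(
  motion=[-1,0,-0.099,0.141,0,-1,0,-0.172,0.296,0,-1,0,-0.217,0.463,0,-1,0,-0.232,0.633,0,-1,0,-0.232,0.633,0],
)

```text
time: 16.82
tool_pos: [0.5338, 0.1764, 0.0844]
tool_rot: [0.169, 0.632, 0.73, 0.195]
contact_force: [1.9, 1.5, -2.6]
gripper_width: 0.129
grasp_force: 66.9
```

servo_tool(
  motion=[-0.3,0,0,0,0,-0.3,0,0,0,0,-0.3,0,0,0,0],
)

```text
time: 17.2
tool_pos: [0.5337, 0.1762, 0.0856]
tool_rot: [0.169, 0.632, 0.73, 0.195]
contact_force: [-0.1, -0.5, 0.1]
gripper_width: 0.347
grasp_force: 0.0
```

```bash
python3 look.py w3
python3 - <<'E'
from n import *
need(handle(2.1,27,19))
for nm in("scene","top"):
    a,dd=eyes.grab_frame(nm); h=cv2.cvtColor(a,cv2.COLOR_RGB2HSV); rm=((h[...,0]<6)|(h[...,0]>174))&(h[...,1]>130)
    X,_=cloud(nm,dd,rm); n=w2n(X); k=(abs(n[:,1]+15)<70)&(n[:,2]>40)&(n[:,2]<200)&(abs(n[:,0])<160); print(nm,k.sum(),n[k].mean(0).round(1) if k.any() else '')
z=np.load("w3.npz"); a,d=z["a"],z["d"]; st=dict(tool_pos=z["p"],tool_rot=z["q"]); hsv=cv2.cvtColor(a,cv2.COLOR_RGB2HSV)
red=((hsv[...,0]<6)|(hsv[...,0]>174))&(hsv[...,1]>150); X,px=cloud("wrist",d,red,st); n=w2n(X); k=(n[:,2]>30)&(n[:,2]<175)&(abs(n[:,1]+15)<60)
print(k.sum(),np.percentile(n[k],[2,50,98],0).round(1))
E
```

```text
17.2 [0.53370523 0.1762178  0.08557864] [0.16948776 0.6323899  0.73031124 0.19494207]
t 17.25 tcp nest [-39.3  11.5  34.8] axes in nest x/y/z rows:
 [[ 0.002  1.    -0.003]
 [ 1.    -0.002 -0.001]
 [-0.001 -0.003 -1.   ]] 
shift mm [ 0.5 -0.7 -0.2] units [ 0.004 -0.006 -0.001]
scene 52 [-37.1 -34.3  58.1]
top 54 [-39.6 -31.6  59.6]
3445 [[-46.3 -17.   52.9]
 [-40.7  11.3  58.4]
 [-34.7  31.4  60.2]]
```

View pics/w3.png

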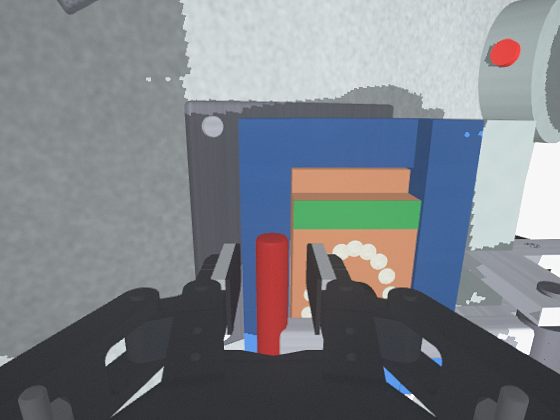

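The clamp is shut: the bar at (272,290) sits at nest x -40, z 54, as expected. The plate is seated, with its stripe at (355,213). I'll hold it there.

servo_tool(
  motion=[-0.3,0,0,0,0,-0.3,0,0,0,0,-0.3,0,0,0,0,-0.3,0,0,0,0,-0.3,0,0,0,0],
)

```text
time: 17.98
tool_pos: [0.5337, 0.1763, 0.085]
tool_rot: [0.169, 0.632, 0.73, 0.195]
contact_force: [-0.2, -0.2, -0.5]
gripper_width: 0.351
grasp_force: 0.0
```

servo_tool(
  motion=[-0.3,0,0,0,0,-0.3,0,0,0,0,-0.3,0,0,0,0,-0.3,0,0,0,0,-0.3,0,0,0,0],
)

```text
time: 18.6
tool_pos: [0.5337, 0.1763, 0.085]
tool_rot: [0.169, 0.632, 0.73, 0.195]
contact_force: [0.4, -0.8, -1.0]
gripper_width: 0.349
grasp_force: 0.0
```

servo_tool(
  motion=[-0.3,0,0,0,0,-0.3,0,0,0,0,-0.3,0,0,0,0,-0.3,0,0,0,0,-0.3,0,0,0,0],
)

```text
time: 19.23
tool_pos: [0.5336, 0.1763, 0.085]
tool_rot: [0.169, 0.632, 0.73, 0.195]
contact_force: [-0.2, -0.5, 0.5]
gripper_width: 0.345
grasp_force: 0.0
```

servo_tool(
  motion=[-0.3,0,0,0,0,-0.3,0,0,0,0,-1,0,0,0,0,-1,0,0,0,0,-1,0,0,0,0],
)

```text
time: 19.85
tool_pos: [0.5334, 0.1762, 0.085]
tool_rot: [0.169, 0.632, 0.73, 0.194]
contact_force: [-5.4, -0.8, 3.9]
gripper_width: 0.128
grasp_force: 58.4
```

servo_tool(
  motion=[-1,0,0.015,-0.17,0,-1,0,0.06,-0.337,0,-1,0,0.133,-0.492,0,-1,0,0.232,-0.633,0],
)

```text
time: 20.35
tool_pos: [0.5161, 0.1737, 0.1596]
tool_rot: [0.166, 0.634, 0.731, 0.19]
contact_force: [-0.3, 0.7, -11.0]
gripper_width: 0.125
grasp_force: 58.3
```

servo_tool(
  motion=[-1,0,0.122,-0.122,0,-1,0,0.262,-0.22,0,-1,0,0.418,-0.292,0,-1,0,0.584,-0.336,0],
)

```text
time: 20.85
tool_pos: [0.5599, 0.1802, 0.2381]
tool_rot: [0.17, 0.632, 0.731, 0.195]
contact_force: [-14.5, -2.9, 15.9]
gripper_width: 0.13
grasp_force: 63.6
```

servo_tool(
  motion=[-1,0,0.172,-0.014,0,-1,0,0.343,0.002,0,-1,0,0.508,0.047,0,-1,0,0.664,0.12,0,-1,0,0.68,0.128,0],
)

```text
time: 21.48
tool_pos: [0.6352, 0.1913, 0.2626]
tool_rot: [0.166, 0.633, 0.731, 0.191]
contact_force: [-37.0, -6.7, 17.6]
gripper_width: 0.126
grasp_force: 67.8
```

```bash
python3 -c "
from n import *
need(handle(0,27,19)); s=manip.state(); print(s['gripper_width'],s['grasp_force'],s['contact_force'])"
```

```text
t 21.475 tcp nest [138.1  11.6 136.9] axes in nest x/y/z rows:
 [[ 0.002  1.    -0.003]
 [ 1.    -0.002 -0.012]
 [-0.012 -0.003 -1.   ]] 
shift mm [ 0.4 -0.5  0. ] units [ 0.004 -0.004  0.   ]
0.12606834668598 67.83516347408295 [-36.95859478  -6.73984632  17.60519903]
```

servo_tool(
  motion=[0,0,0,0,0,0,0,0,0,0,0,0,0,-0.25,0,0,0,0,-0.55,0],
)

```text
time: 21.98
tool_pos: [0.605, 0.1866, 0.3186]
tool_rot: [0.169, 0.633, 0.73, 0.194]
contact_force: [-0.4, 0.5, 0.5]
gripper_width: 0.499
grasp_force: 0.0
```

servo_tool(
  motion=[-1,0.12,-0.5,0,0,-1,0.24,-1,0,0],
)

```text
time: 22.22
tool_pos: [0.4979, 0.2004, 0.2602]
tool_rot: [0.17, 0.633, 0.73, 0.196]
contact_force: [-0.1, 0.5, -0.2]
gripper_width: 0.078
grasp_force: 0.0
```

servo_tool(
  motion=[-1,0,-0.15,0.4,0,-1,0,-0.15,0.9,0,-1,0,-0.15,1,0,-1,0,-0.15,1,0],
)

```text
time: 22.72
tool_pos: [0.5423, 0.2066, 0.1463]
tool_rot: [0.169, 0.633, 0.73, 0.194]
contact_force: [-0.0, -0.1, 0.2]
gripper_width: -0.002
grasp_force: 0.0
```

```bash
python3 look.py w4
python3 - <<'E'
from n import *
need([0,40,30]); s=manip.state(); print(s['gripper_width'],s['contact_force'])
for nm in("scene","top"):
    a,dd=eyes.grab_frame(nm); h=cv2.cvtColor(a,cv2.COLOR_RGB2HSV); rm=((h[...,0]<6)|(h[...,0]>174))&(h[...,1]>130)
    X,_=cloud(nm,dd,rm); n=w2n(X); k=(abs(n[:,1]+15)<70)&(n[:,2]>40)&(n[:,2]<200)&(abs(n[:,0])<160); print(nm,k.sum(),n[k].mean(0).round(1) if k.any() else '')
E
```

```text
22.725 [0.54230101 0.20656082 0.14634413] [0.16916835 0.63253338 0.73038128 0.19449108]
t 22.775 tcp nest [ 3.8 40.4 82.3] axes in nest x/y/z rows:
 [[ 0.003  1.    -0.002]
 [ 1.    -0.003  0.001]
 [ 0.001 -0.002 -1.   ]] 
shift mm [-0.3 -3.9 52.3] units [-0.002 -0.032  0.436]
0.00043418963013965305 [ 0.21152323 -0.06970565  0.93473555]
scene 76 [141.  -27.  160.8]
top 127 [138.6 -15.5 162.2]
```

View pics/w4.png

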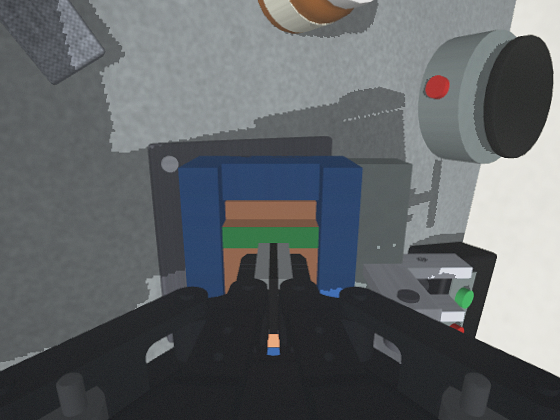

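The clamp is back at its stop, the plate is seated, and the closed fingers at (273,255) are lined up just beyond the stripe at (270,237). Now pressing.

servo_tool(
  motion=[-1,0,-0.03,0.25,0,-1,0,-0.03,0.43,0,-1,0,-0.03,0.48,0,-1,0,-0.03,0.52,0],
)

```text
time: 23.38
tool_pos: [0.5706, 0.2109, 0.0923]
tool_rot: [0.17, 0.632, 0.73, 0.196]
contact_force: [0.3, -0.3, -0.9]
gripper_width: -0.004
grasp_force: 0.0
```

servo_tool(
  motion=[-1,0,0,0.04,0,-1,0,0,0.07,0,-1,0,0,0.07,0],
)

```text
time: 23.75
tool_pos: [0.574, 0.2112, 0.0834]
tool_rot: [0.169, 0.632, 0.73, 0.195]
contact_force: [0.0, -0.4, -1.1]
gripper_width: 0.002
grasp_force: 0.0
```

```bash
python3 -c "
from n import *
need([0,40,10]); s=manip.state(); print(N.T@s['contact_force'])"
```

```text
t 23.75 tcp nest [-1.4 40.2 10.5] axes in nest x/y/z rows:
 [[ 0.002  1.    -0.002]
 [ 1.    -0.002 -0.001]
 [-0.001 -0.002 -1.   ]] 
shift mm [-0.2  1.4  0.5] units [-0.002  0.012  0.004]
[-0.56406493 -0.38761186 -0.92744973]
```

servo_tool(
  motion=[-1,0,0,-0.3,0,0.8,-0.2,0,-0.7,0,0.8,-0.4,0,-0.8,0,0.8,-0.58,0.01,-0.8,0],
)

```text
time: 24.25
tool_pos: [0.538, 0.1352, 0.1695]
tool_rot: [0.171, 0.632, 0.73, 0.196]
contact_force: [0.4, -0.1, -0.4]
gripper_width: 0.636
grasp_force: 0.0
```

```bash
python3 look.py w5
python3 - <<'E'
from n import *
need([0,-30,22]); s=manip.state(); print(s['gripper_width'])
z=np.load("w5.npz"); a,d=z["a"],z["d"]; st=dict(tool_pos=z["p"],tool_rot=z["q"]); X,px=cloud("wrist",d,None,st); n=w2n(X)
for y in range(-48,50,8):
    k=(abs(n[:,1]-y)<2)&(abs(n[:,0])<25)&(n[:,2]<60); 
    if k.sum()>5: print(y,k.sum(),np.median(n[k,2]).round(1))
k=(n[:,2]>30)&(n[:,2]<55)&(abs(n[:,0])<60)&(abs(n[:,1])<60); print("raised",np.percentile(n[k],[2,50,98],0).round(1))
E
```

```text
24.25 [0.53795543 0.13517646 0.16952122] [0.17059418 0.63191276 0.73014392 0.19614727]
t 24.3 tcp nest [  0.8 -31.6 107.8] axes in nest x/y/z rows:
 [[ 0.003  1.    -0.005]
 [ 1.    -0.003  0.001]
 [ 0.001 -0.005 -1.   ]] 
shift mm [ 2.  -0.9 85.8] units [ 0.017 -0.007  0.715]
0.7254880397678273
-40 135 29.3
-32 472 40.6
-24 510 36.8
-16 504 33.0
-8 487 29.4
0 462 25.6
8 447 21.7
16 447 18.1
24 455 14.1
32 434 10.2
40 422 6.9
48 259 -14.9
raised [[-30.7 -36.7  30.2]
 [ -2.  -22.4  35.7]
 [ 26.9  -9.   41.5]]
```

View pics/w5.png

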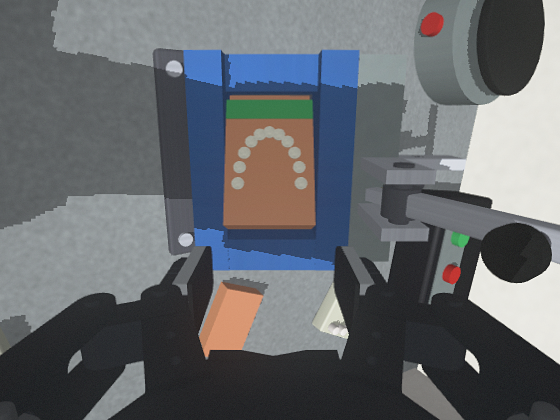

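Run:
```python
from n import *
for nm in("w4","w5"):
    z=np.load(nm+".npz"); d=z["d"]; p=eyes.camera_params("wrist"); T=np.array(p["T_tool_cam"])
    r,c=np.nonzero((d>0)&(d<.17)); u=cv2.undistortPoints(np.c_[c,r].astype(float)[:,None],K(p),p["D"])[:,0]; D=d[r,c]
    X=np.c_[u[:,0]*D,-u[:,1]*D,-D]@T[:3,:3].T+T[:3,3]; X*=1000
    print(nm,"n",len(X)); 
    for s in(-1,1):
        k=(X[:,1]*s>0)&(X[:,0]>-5)&(X[:,0]<20)&(X[:,2]>-60)&(X[:,2]<20)
        print(s,np.percentile(X[k],[1,50,99.5],0).round(1))
```

```text
w4 n 58952
-1 [[ -4.3 -38.7 -59.7]
 [ 11.5 -14.  -50.9]
 [ 14.2  -0.3  -5.4]]
1 [[ -4.2   0.1 -59.7]
 [ 11.6  16.  -51.2]
 [ 14.2  38.5  -5.8]]
w5 n 61781
-1 [[ -4.7 -58.7 -59.9]
 [  7.7 -40.3 -53.3]
 [ 14.3 -27.   -5.8]]
1 [[ -4.5  26.3 -59.8]
 [ 11.2  46.9 -35.3]
 [ 19.9 113.5  18.7]]
```

The plate is tipped and stays up: the arch side is raised, with its far edge at (270,227) about 17 mm above the walls, and the low green end is at (270,107). Now pinching the raised end.

servo_tool(
  motion=[0.8,0,-0.02,0.3,0,0.8,0,-0.02,0.6,0,0.8,0,-0.02,0.69,0,0.8,0,-0.02,0.69,0],
)

```text
time: 24.8
tool_pos: [0.5759, 0.1414, 0.0935]
tool_rot: [0.169, 0.633, 0.731, 0.194]
contact_force: [-0.2, 1.0, 0.1]
gripper_width: 0.901
grasp_force: 0.0
```

servo_tool(
  motion=[-1,0,0,0,0,-1,0,0,0,0,-1,0,0,0,0,-1,0,0,0,0],
)

```text
time: 25.3
tool_pos: [0.5773, 0.1413, 0.0959]
tool_rot: [0.17, 0.632, 0.73, 0.196]
contact_force: [-0.9, 0.3, 5.3]
gripper_width: 0.677
grasp_force: 64.8
```

```bash
python3 -c "
from n import *
need([0,-32,150]); s=manip.state(); print(N.T@s['contact_force'],s['gripper_width'],s['grasp_force'])"
```

```text
t 25.3 tcp nest [ -1.2 -29.4  24.8] axes in nest x/y/z rows:
 [[ 0.002  1.    -0.003]
 [ 1.    -0.002  0.002]
 [ 0.002 -0.003 -1.   ]] 
shift mm [  -2.9    1.4 -125.2] units [-0.024  0.012 -1.043]
[1.87605065 0.46466518 5.01137581] 0.6769214718894982 64.8316490650177
```

servo_tool(
  motion=[-1,0,0,-0.1,0,-1,0,0,-0.25,0,-1,0,0,-0.45,0,-1,0,0,-0.7,0,-1,0,0,-0.95,0],
)

```text
time: 25.92
tool_pos: [0.518, 0.1327, 0.1914]
tool_rot: [0.168, 0.633, 0.731, 0.193]
contact_force: [-0.2, 0.4, -1.7]
gripper_width: 0.673
grasp_force: 67.9
```

servo_tool(
  motion=[-1,-0.25,0,-0.1,0,-1,-0.6,0,-0.2,0,-1,-1,0,-0.3,0],
)

```text
time: 26.3
tool_pos: [0.5178, 0.0113, 0.2227]
tool_rot: [0.168, 0.632, 0.731, 0.194]
contact_force: [0.3, 0.5, -2.1]
gripper_width: 0.677
grasp_force: 67.9
```

servo_tool(
  motion=[-1,-0.4,0,-0.1,0.2,-1,-0.8,0,-0.2,0.4,-1,-1,0,-0.3,0.6,-1,-1,0,-0.3,0.8,-1,-1,0,-0.3,1],
)

```text
time: 26.92
tool_pos: [0.5175, -0.1098, 0.2536]
tool_rot: [0.08, 0.866, 0.43, 0.243]
contact_force: [0.2, 0.3, -1.5]
gripper_width: 0.678
grasp_force: 67.9
```

servo_tool(
  motion=[-1,0,0,0,0.23,-1,0,0,0,0.46,-1,0,0,0,0.7,-1,0,0,0,0.9,-1,0,0,0,1],
)

```text
time: 27.55
tool_pos: [0.5174, -0.109, 0.2534]
tool_rot: [-0.019, 0.964, 0.068, 0.255]
contact_force: [-0.2, 0.2, -1.5]
gripper_width: 0.672
grasp_force: 67.9
```

```bash
python3 look.py w6
python3 - <<'E'
from n import *
st,M,p=tool(); print(st["time"],p.round(4),"axes",M.T.round(3),st["gripper_width"],st["grasp_force"],st["contact_force"],st["joint_pos"].round(2))
s=[]
z=np.load("w6.npz"); a,d=z["a"],z["d"]; s0=dict(tool_pos=z["p"],tool_rot=z["q"]); hsv=cv2.cvtColor(a,cv2.COLOR_RGB2HSV)
g=(hsv[...,0]>40)&(hsv[...,0]<90)&(hsv[...,1]>80); G,_=cloud("wrist",d,g,s0); G=G[np.linalg.norm(G-p,axis=1)<.15]
t=((hsv[...,0]<20)&(hsv[...,1]>60)); t[380:]=0; X,_=cloud("wrist",d,t,s0); X=X[np.linalg.norm(X-p,axis=1)<.13]
print(len(G),G.mean(0),len(X)); Q=X
c=np.median(Q,0)
for _ in range(6):
    c=Q.mean(0); n=np.linalg.svd(Q-c)[2][2]; n*=np.sign(n[2]); Q=X[abs((X-c)@n)<.003]
print("plate normal",n.round(3),"ctr",c.round(3),len(Q))
# tray (white) from top
a,d=eyes.grab_frame("top"); 
for r in models.regions_of("top","tray"):
    X,_=cloud("top",d,r["mask"]); m=np.median(X,0)
    if abs(m[1]+.23)<.05:
        W=X[(X[:,2]<.025)]; rr=cv2.minAreaRect((W[:,:2]*1000).astype(np.float32)); print(r["p"],m.round(3),rr)
E
```

```text
27.55 [ 0.51744163 -0.10902082  0.25335236] [-0.01922734  0.96429482  0.06782347  0.25527589]
27.6 [ 0.5175 -0.1091  0.2534] axes [[ 0.861  0.12   0.495]
 [ 0.14  -0.99  -0.003]
 [ 0.49   0.072 -0.869]] 0.6776206219260454 67.8685712814331 [ 0.25334876 -0.30382243 -1.64762793] [-0.51 -0.52  2.12  0.34  1.14  0.84]
3693 [ 0.5846646  -0.09895946  0.27005957] 20175
plate normal [-0.064 -0.015  0.998] ctr [ 0.538 -0.106  0.267] 19712
0.87 [ 0.58  -0.249  0.007] ((561.980224609375, -234.29193115234375), (147.82896423339844, 171.31015014648438), 88.47106170654297)
```

View pics/w6.png

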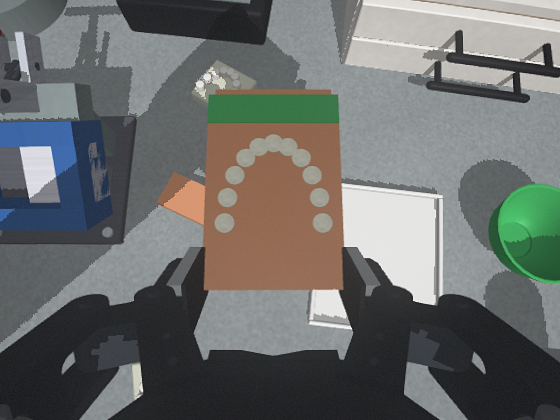

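servo_tool(
  motion=[-1,-0.2,-0.4,-0.1,0,-1,-0.34,-0.8,-0.2,0,-1,-0.45,-1,-0.25,0],
)

```text
time: 28.08
tool_pos: [0.4391, 0.002, 0.2538]
tool_rot: [-0.018, 0.964, 0.071, 0.257]
contact_force: [1.2, 0.2, -1.7]
gripper_width: 0.676
grasp_force: 67.9
```

servo_tool(
  motion=[-1,-0.3,-0.3,-0.17,0,-1,-0.66,-0.52,-0.375,0,-1,-0.66,-0.52,-0.375,0],
)

```text
time: 28.45
tool_pos: [0.392, 0.0581, 0.2564]
tool_rot: [-0.017, 0.968, 0.072, 0.24]
contact_force: [-0.6, 0.4, -1.3]
gripper_width: 0.68
grasp_force: 68.0
```

servo_tool(
  motion=[-1,-0.88,0,-0.5,0],
)

```text
time: 28.58
tool_pos: [0.3823, 0.0553, 0.2613]
tool_rot: [-0.015, 0.972, 0.071, 0.222]
contact_force: [-0.2, 0.4, -1.0]
gripper_width: 0.68
grasp_force: 68.0
```

servo_tool(
  motion=[-1,-0.88,0,-0.5,0],
)

```text
time: 28.7
tool_pos: [0.3721, 0.0534, 0.2709]
tool_rot: [-0.014, 0.976, 0.07, 0.204]
contact_force: [0.4, 0.3, -1.6]
gripper_width: 0.682
grasp_force: 68.0
```

```bash
cat > pl.py <<'E'
import sys; from n import *
nm=sys.argv[1]; st,M,p=tool(); a,d=eyes.grab_frame("wrist"); np.savez(nm,a=a,d=d); s0=dict(tool_pos=p,tool_rot=st["tool_rot"])
hsv=cv2.cvtColor(a,cv2.COLOR_RGB2HSV); t=((hsv[...,0]<20)&(hsv[...,1]>60))|((hsv[...,0]>40)&(hsv[...,0]<90)&(hsv[...,1]>80))
X,_=cloud("wrist",d,t,s0); X=X[(np.linalg.norm(X-p,axis=1)<.14)&(X[:,2]>p[2]-.015)]; Q=X
for _ in range(8):
    c=Q.mean(0); n=np.linalg.svd(Q-c)[2][2]; n*=np.sign(n[2]); Q=X[abs((X-c)@n)<.003]
(cc,sz,ang)=cv2.minAreaRect((Q[:,:2]*1000).astype(np.float32))
ctr=c+0; ctr[:2]=np.array(cc)/1e3; ctr[2]=c[2]-(n[:2]@(ctr[:2]-c[:2]))/n[2]
print("t",st["time"],"tcp",p.round(4),"\naxes",M.T.round(3).tolist(),"\nplate n",n.round(3),"top rect ctr",ctr.round(4),"size",np.round(sz,1),ang)
def sh(dw): u=M.T@np.array(dw)/.12; print("units",u.round(3))
tgt=np.array([.562,-.234]); 
sh([tgt[0]-ctr[0],tgt[1]-ctr[1],0]); sh([0,0,-.01]); print("underside z",[round(float(v),4) for v in (ctr-.024*n+.05*M[:,0]*[1,1,0])][2:], "top corner z range",Q[:,2].min().round(4),Q[:,2].max().round(4))
E
python3 pl.py w7
```

```text
bash:  1886 Killed                     python3 pl.py w7
```

```bash
sed -i 's/np.linalg.svd(Q-c)\[2\]\[2\]/np.linalg.svd(Q-c,full_matrices=False)[2][2]/' pl.py; python3 pl.py w7
```

```text
t 28.75 tcp [0.3724 0.0532 0.2733] 
axes [[0.906, 0.131, 0.403], [0.143, -0.99, 0.002], [0.4, 0.055, -0.915]] 
plate n [0.031 0.004 1.   ] top rect ctr [0.4011 0.0579 0.2844] size [94.9 60.2] 8.358390808105469
units [0.894 2.599 0.401]
units [-0.034 -0.     0.076]
underside z [0.2604] top corner z range 0.2811 0.2879
```

servo_tool(
  motion=[-1,0.1,0.25,0.05,0,-1,0.2,0.6,0.09,0,-1,0.33,0.95,0.15,0],
)

```text
time: 29.18
tool_pos: [0.4324, -0.0546, 0.2708]
tool_rot: [-0.014, 0.976, 0.07, 0.206]
contact_force: [0.3, 1.0, -1.5]
gripper_width: 0.68
grasp_force: 67.9
```

servo_tool(
  motion=[-1,0.13,0.38,0.06,0,-1,0.26,0.76,0.12,0,-1,0.34,1,0.15,0],
)

```text
time: 29.55
tool_pos: [0.4934, -0.1679, 0.2699]
tool_rot: [-0.014, 0.976, 0.069, 0.205]
contact_force: [0.8, 0.2, -1.6]
gripper_width: 0.678
grasp_force: 68.0
```

servo_tool(
  motion=[-1,0.12,0.3,0.05,0,-1,0.22,0.6,0.1,0,-1,0.22,0.65,0.1,0],
)

```text
time: 29.92
tool_pos: [0.5329, -0.2406, 0.2695]
tool_rot: [-0.014, 0.976, 0.069, 0.205]
contact_force: [0.5, -0.4, -2.4]
gripper_width: 0.681
grasp_force: 68.0
```

servo_tool(
  motion=[-1,-0.1,0,0.23,0,-1,-0.2,0,0.45,0,-1,-0.31,0,0.7,0,-1,-0.41,0,0.91,0],
)

```text
time: 30.42
tool_pos: [0.5311, -0.238, 0.1494]
tool_rot: [-0.014, 0.976, 0.07, 0.205]
contact_force: [0.2, 0.5, -2.4]
gripper_width: 0.678
grasp_force: 68.0
```

servo_tool(
  motion=[-1,-0.1,0,0.23,0,-1,-0.17,0,0.38,0,-1,-0.22,0,0.5,0,-1,-0.22,0,0.5,0],
)

```text
time: 30.92
tool_pos: [0.5314, -0.2379, 0.0843]
tool_rot: [-0.015, 0.976, 0.07, 0.205]
contact_force: [-0.2, 0.1, -1.8]
gripper_width: 0.677
grasp_force: 67.9
```

```bash
python3 pl.py w8
```

```text
t 30.925 tcp [ 0.5314 -0.2379  0.0843] 
axes [[0.906, 0.13, 0.402], [0.143, -0.99, -0.0], [0.398, 0.058, -0.916]] 
plate n [0.034 0.001 0.999] top rect ctr [ 0.5634 -0.2329  0.0952] size [88.7 60.2] 8.27115535736084
units [-0.012  0.008 -0.005]
units [-0.033  0.     0.076]
underside z [0.0712] top corner z range 0.0917 0.0993
```

servo_tool(
  motion=[-1,-0.06,0,0.14,0,-1,-0.12,0,0.28,0,-1,-0.16,0,0.37,0,-1,-0.18,0,0.42,0,-1,-0.18,0,0.42,0],
)

```text
time: 31.6
tool_pos: [0.5323, -0.2381, 0.03]
tool_rot: [-0.015, 0.976, 0.07, 0.205]
contact_force: [-0.1, -0.1, -1.7]
gripper_width: 0.683
grasp_force: 68.0
```

servo_tool(
  motion=[-1,-0.007,0,0.015,0,-1,-0.013,0,0.03,0,-1,-0.02,0,0.045,0],
)

```text
time: 31.98
tool_pos: [0.5328, -0.2385, 0.0251]
tool_rot: [-0.014, 0.976, 0.07, 0.206]
contact_force: [0.4, 0.8, -2.2]
gripper_width: 0.678
grasp_force: 68.0
```

servo_tool(
  motion=[-1,-0.003,0,0.008,0,-1,-0.007,0,0.015,0],
)

```text
time: 32.22
tool_pos: [0.5326, -0.2384, 0.0228]
tool_rot: [-0.014, 0.976, 0.07, 0.206]
contact_force: [-0.2, -0.1, -2.4]
gripper_width: 0.68
grasp_force: 68.0
```

servo_tool(
  motion=[-1,-0.003,0,0.008,0,-1,-0.007,0,0.015,0],
)

```text
time: 32.48
tool_pos: [0.5326, -0.2384, 0.0209]
tool_rot: [-0.014, 0.976, 0.07, 0.206]
contact_force: [0.2, -0.5, -1.2]
gripper_width: 0.68
grasp_force: 68.0
```

servo_tool(
  motion=[-1,-0.003,0,0.008,0,-1,-0.003,0,0.008,0],
)

```text
time: 32.72
tool_pos: [0.5325, -0.2384, 0.0197]
tool_rot: [-0.014, 0.976, 0.07, 0.205]
contact_force: [-1.2, 0.2, -1.6]
gripper_width: 0.68
grasp_force: 68.0
```

servo_tool(
  motion=[-1,-0.003,0,0.008,0,-1,-0.003,0,0.008,0],
)

```text
time: 32.98
tool_pos: [0.5327, -0.2385, 0.0189]
tool_rot: [-0.014, 0.976, 0.07, 0.206]
contact_force: [0.4, -0.7, -0.3]
gripper_width: 0.674
grasp_force: 68.0
```

servo_tool(
  motion=[-1,-0.003,0,0.008,0,-1,-0.003,0,0.008,0],
)

```text
time: 33.22
tool_pos: [0.5329, -0.2385, 0.018]
tool_rot: [-0.014, 0.976, 0.07, 0.206]
contact_force: [-1.0, -0.4, 0.0]
gripper_width: 0.68
grasp_force: 68.2
```

servo_tool(
  motion=[-1,-0.003,0,0.008,0,-1,-0.003,0,0.008,0],
)

```text
time: 33.48
tool_pos: [0.533, -0.2386, 0.0171]
tool_rot: [-0.014, 0.976, 0.07, 0.206]
contact_force: [-0.0, -0.3, 1.4]
gripper_width: 0.678
grasp_force: 68.3
```

```bash
python3 pl.py w9
```

```text
t 33.475 tcp [ 0.533  -0.2386  0.0171] 
axes [[0.905, 0.131, 0.404], [0.143, -0.99, 0.002], [0.4, 0.056, -0.915]] 
plate n [0.004 0.006 1.   ] top rect ctr [ 0.5718 -0.2811  0.0292] size [ 88.3 156.4] 8.196653366088867
units [-0.023 -0.4   -0.011]
units [-0.034 -0.     0.076]
underside z [0.0052] top corner z range 0.0262 0.0326
```

servo_tool(
  motion=[0.45,0,0,0,0,0.7,0,0,0,0,0.7,0,0,0,0],
)

```text
time: 33.9
tool_pos: [0.5327, -0.2383, 0.0167]
tool_rot: [-0.014, 0.976, 0.07, 0.206]
contact_force: [0.1, -0.1, -0.8]
gripper_width: 0.849
grasp_force: 0.0
```

servo_tool(
  motion=[0.7,0,0,-0.2,0,0.7,0,0,-0.5,0,0.7,0,0,-0.9,0],
)

```text
time: 34.28
tool_pos: [0.4886, -0.2438, 0.1154]
tool_rot: [-0.015, 0.976, 0.07, 0.205]
contact_force: [0.5, -0.3, 1.0]
gripper_width: 0.85
grasp_force: 0.0
```

servo_tool(
  motion=[0.7,0.1,0,-0.4,0,0.7,0.2,0,-0.8,0,0.7,0.2,0,-0.8,0],
)

```text
time: 34.65
tool_pos: [0.4748, -0.2488, 0.2195]
tool_rot: [-0.01, 0.975, 0.071, 0.209]
contact_force: [-0.0, -0.4, -0.0]
gripper_width: 0.852
grasp_force: 0.0
```

```bash
python3 look.py w10
python3 - <<'E'
from h import *
for nm in("top","scene"):
    a,d=eyes.grab_frame(nm); np.savez(nm+"2",a=a,d=d)
    for l in("plate","tray","cast_a","mixing_bowl","jar","wax_spatula","bench_brush","tool_cup","clamp_arm"):
        for r in models.regions_of(nm,l):
            if r["p"]<.4: continue
            P,_=cloud(nm,d,r["mask"]); print(nm,l,round(r["p"],2),np.median(P,0).round(3))
E
```

```text
34.65 [ 0.47475353 -0.24882721  0.21945296] [-0.0102002   0.97530205  0.0705701   0.20904957]
top plate 0.82 [ 0.566 -0.232  0.029]
top plate 0.75 [0.596 0.005 0.018]
top tray 0.88 [ 0.126 -0.33   0.007]
top tray 0.76 [0.267 0.205 0.006]
top tray 0.63 [ 0.555 -0.216  0.007]
top tray 0.62 [ 0.612 -0.406  0.027]
top cast_a 0.84 [ 0.388 -0.01   0.022]
top cast_a 0.61 [ 0.754 -0.008  0.022]
top mixing_bowl 0.79 [ 0.613 -0.406  0.026]
top jar 0.82 [0.611 0.373 0.083]
top bench_brush 0.84 [0.421 0.335 0.019]
top tool_cup 0.55 [ 0.457 -0.433  0.047]
top clamp_arm 0.63 [0.624 0.159 0.283]
scene plate 0.94 [ 0.574 -0.24   0.028]
scene plate 0.82 [ 0.603 -0.002  0.017]
scene plate 0.7 [0.627 0.145 0.113]
scene plate 0.62 [ 0.396 -0.018  0.021]
scene tray 0.77 [ 0.566 -0.236  0.006]
scene tray 0.62 [0.273 0.205 0.007]
scene tray 0.57 [ 0.183 -0.311  0.006]
scene tray 0.52 [ 0.574 -0.241  0.028]
scene cast_a 0.94 [ 0.759 -0.022  0.021]
scene cast_a 0.9 [ 0.395 -0.018  0.02 ]
scene cast_a 0.51 [0.629 0.145 0.114]
scene mixing_bowl 0.62 [ 0.591 -0.384  0.029]
scene jar 0.73 [0.628 0.367 0.063]
scene wax_spatula 0.72 [ 0.357 -0.214  0.004]
scene bench_brush 0.51 [0.432 0.323 0.019]
scene tool_cup 0.76 [ 0.454 -0.413  0.06 ]
scene clamp_arm 0.72 [0.63  0.156 0.245]
```

View pics/w10.png

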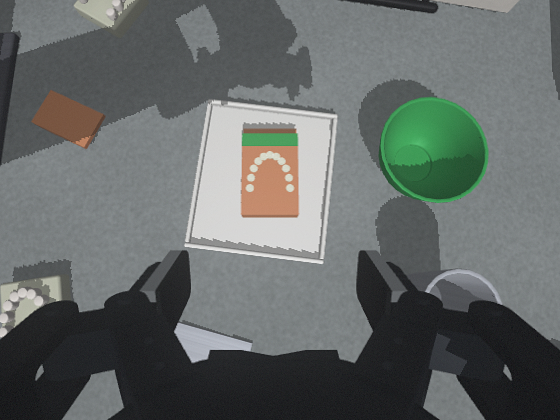

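The plate lies flat and right side up inside the white tray at (270,175). The other things on the bench have not moved, the clamp is back, and the gripper touches nothing.

```bash
python3 -c "
from plant import job_done; print(job_done())"
```

```text
the job is handed in; nothing more can be done
None
```

The job is done and handed in: I held the clamp shut for over 2 s and swung it fully back, tipped and lifted the plate out, and laid it flat and right side up in the white tray, about 35 s on the robot's clock.

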